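# Find the round furniture foot in the tins

### The arm

A 6-joint arm with a two-finger parallel gripper is mounted at the origin on the work surface. World frame = base frame: x ahead of the robot, y to its left, z up, the work surface at z = 0. Lengths are in m, angles in rad, forces in N, time in s.
With the tool pointing down it reaches from about 0.3 to 0.95 m from the base axis. Payload 3.1 kg.
Tool frame: the origin (TCP) lies at the very end of the fingers, on their centre line; the grasp point (between the pads) lies 19 mm behind it; z points along the fingers, y is the line along which they close (so a half turn about z gives the same grasp; the last joint's range is limited). The gripper opens to 85 mm and grips with 20 to 120 N. Pads are 22 mm wide; open, the fingers measure 114 mm over their backs; the gripper's body (76 mm by 85 mm) begins 54 mm behind the grasp point. The pads swing forward as they close: fully open they stand 13 mm farther back than shut.
Start: joints at [-1.4, 0.308, 1.634, -0, 1.2, -0.07], TCP at [0.149, -0.607, 0.231] pointing down, gripper open.
Joint ranges: [-3.06, 3.06], [-0.79, 1.96], [0.05, 2.63], [-1.19, 4.34], [0.05, 2.64], [-2.94, 2.94]. Speed limits (rad/s): [2.79, 2.79, 3.14, 3.14, 3.14, 3.14].

### API

Orientations are given as [roll, pitch, yaw] about the fixed x, y, z axes, in that order (R = Rz(yaw) Ry(pitch) Rx(roll)).
In Python, from bench import ctrl gives the robot as it stands.
- The arm moves only by the tool arm_command, never from a script. Its argument "increments" is one flat list of numbers, 7 for each row, row after row: the closure, from 0 (fully open) to 1 (shut), then the shift along the world's x, y, z in cm, then the turn, a rotation vector about the world's x, y, z in degrees. A call has 1 to 20 rows; each row shifts and turns the commanded pose from where the row before left it; what a row does not reach is not made up. A row lasts 1/8 s, in which the tool goes at most 62.5 mm and 10.7 degrees, less where a joint would pass 70% of its speed; a pose out of reach is approached as far as the arm can. A call is refused whole if a number of a shift passes 6.25 or a number of a turn 10.7, either way. A call with a gripper value outside its range is refused whole. The fingers move at their own pace and stop on an object; "newtons" is the grip in N (left out, the last holds). Time passes only in rows, so rows that do not move let the fingers close. It gives the time, the measured TCP pose, the force, the opening and the grip force at its end, in the units of the state.
- ctrl.state(): the state, without advancing time (a new reading comes with each control period).
- ctrl.get_image(name): name is "scene" or "top" or "wrist"; returns (picture, depth): 420x560x3 uint8, red, green, blue; 420x560 float32, m along the optical axis (not along the pixel's ray), 0 where there is no reading.
- ctrl.calibration(name): a dict with "fx", "fy", "cx", "cy" (pixels), "extrinsics" (4x4, takes a point from world to camera coordinates). Camera axes: x right, y up, looking along -z (the intrinsics and any distortion apply to the point x, -y, -z); pixel columns grow to the right and rows downward; lengths in m; the calibration is good to about 2 mm. A picture is of the moment at which its call begins: read the wrist's pose just before it. calibration takes no time and is no camera call; for the wrist camera it gives the pose at the moment of the call.
- ctrl.job_done(): hands the job in; it is judged then, once.
Trained networks look in the newest picture that a camera, given by its name, has taken for a name from the list of things; names that differ only in an ending like _2 or _b are one class to them, and where a whole thing is asked for, a point or a joint stands for the part that bears it (a point fixed in the world has none). Each returns a list of dicts, best first, with "confidence" (0 to 1); they miss things now and then, are a little off and sometimes report something else, mostly with a low value. They report only what shows in the picture. A call takes as long as a camera call. They do not tell look-alikes from the thing itself.
- ctrl.spot_in(camera, thing): "xyz" ([x, y, z] in m, in the coordinates of the camera as it stood for that picture, good to about 4 mm: the middle of the surface that is visible of it).
- ctrl.mark_of(camera, thing): "xyz" ([x, y, z] in m, in the coordinates of the camera as it stood for that picture, good to about 4 mm: a listed point, or the origin of a listed thing).
The state is a dict: "time": time; "joints": joint angles; "qvel": joint speeds; "joint_efforts": joint torques, N m; "ee_pos": TCP position; "tcp_rot": TCP orientation; "wrist_force": force on the tool from outside, world axes, zero at the start; "moment": the same for the moment, N m; "finger_gap": finger opening in m; "grasp_force": force on a finger pad.
Only numpy, scipy, OpenCV 4.12 (cv2) and the standard library are available. Lean on these libraries where they do the work, as an engineer would, in place of code of your own. Each camera call takes 0.05 s, during which the arm holds its last target. There are 200 camera calls.

### The job

First lift the lids off both of the steel tins with wooden knobs to see what is inside, laying each lid flat, knob up, on the bare bench. Then take the round wooden furniture foot out of whichever tin holds it (the other tin holds a square one) and stand it upright over the black pilot hole in the white panel.

Things in the scene. Friction and masses are not known exactly. Their poses are not given: they have to be found in the camera images.
- lid_1_knob (a point): grip point on the upright round wooden knob (24 mm across, 36 mm tall) at the middle of one lid: 24 mm above the lid's flat top, 34 mm above its lowest face; z up. Lid: loose steel disc 130 mm across, 4 mm thick, with a 108 mm plug 6 mm deep beneath that sits loosely in the tin; lifts straight off; 0.15 kg. Bench towards the robot's base is bare to 240 mm from the tin's axis, 70 mm to each side.
- lid_2_knob (a point): the same point on the other, identical lid; either lid may be on either tin, and its tin has the same bare bench on the robot's side, free for the lid. The two like steel tins stand fast, upright, centred under the lids at the start: 124 mm across, 70 mm tall, inside 118 mm across, floor 3 mm thick. One holds the round foot, the other a square one.
- round_foot_mid (a point): centre of the loose round foot of pale wood, half-way up: 56 mm tall, column 36 mm across on a base flange 44 mm across and 12 mm tall; point 28 mm above its underside; z up along it; 0.06 kg. It stands on the floor of one tin, within 10 mm of the middle. The unwanted foot in the other tin is square (34 mm column, 42 mm base), same wood and height.
- panel_hole (a point): black pilot hole (12 mm dark spot, flush, nothing enters it) in the top face of a white laminate panel, 200 x 160 x 16 mm, lying flat and fast on the bench. The point is on the top face, 16 mm above the bench, 30 mm in x and 30 mm in y from the panel's middle; x along the panel's long side, z up.
Mind the look-alikes: they are no part of the job. Leave any green or purple look-alike of the part that bears lid_2_knob alone. What is shaped like the part that bears lid_1_knob but turquoise is not meant.

How it is judged:
On the way, in this order (a step that is already met when the one before it is completed fails the run):
1. both lids have been lifted off and lie flat, knob up, on the bench (height (world z) of each of lid_1_knob, lid_2_knob below 0.045 m and angle between each of lid_1_knob, lid_2_knob's own z axis and vertical below 0.17 rad), for 0.2 s.
2. the round foot is then lifted out of its tin (height (world z) of round_foot_mid above 0.09 m), for 0.05 s.
At the end, for the whole second after the job is handed in: The round foot stands upright (within 10 degrees) on the white panel, its axis within 20 mm of the pilot hole, and both lids lie on the bench top itself, knob up and flat within 10 degrees (all of step 1 and horizontal distance between round_foot_mid and panel_hole below 0.02 m and z of round_foot_mid in the frame of panel_hole between 0.022 and 0.033 m and angle between round_foot_mid's own z axis and vertical below 0.17 rad); the robot touches nothing.
It also fails if it takes over 64 s, if anything falls off the work surface, if the arm or the gripper's body presses on something with over 40 N, if the wrist force passes 120 N, or if a joint passes its speed limit or range.

## Working session

There is one attempt and no reset: what is moved stays moved. The work goes in short steps, Python scripts to look and compute and a tool call to move; the robot and the scene stay as the last step left them, time stands still between calls to the robot, and variables do not carry over. Pictures are saved under pics/ and viewed, at most 10 in all, crops included, and the job is handed in when it is done.

Besides the shell and the picture viewer there is one more tool, called as a command line: name --argument value ..., lists and objects as JSON in quotes. arm_command: Moves the arm, as the interface text tells. Its arguments: {"type":"object","properties":{"increments":{"type":"array","items":{"type":"number"}},"newtons":{"type":"number"}},"required":["increments"]}

```bash
mkdir -p pics
cat > h.py <<'E'
import numpy as np, cv2
from bench import ctrl
def shot(name,f=None):
    C=ctrl.calibration(name); im,d=ctrl.get_image(name)
    if f: cv2.imwrite('pics/'+f,im[:,:,::-1])
    return im,d,C
def toW(C,p):
    return (np.linalg.inv(C['extrinsics'])@np.r_[p,1])[:3]
def px(C,d,u,v,z=None):
    c=np.array([(u-C['cx'])/C['fx'],-(v-C['cy'])/C['fy'],-1.])
    if z is None: return toW(C,c*d[int(v),int(u)])
    o=toW(C,[0,0,0]); r=toW(C,c)-o
    return o+r*(z-o[2])/r[2]
def pix(C,p):
    q=C['extrinsics']@np.r_[p,1]
    return np.array([C['cx']+C['fx']*q[0]/-q[2],C['cy']+C['fy']*-q[1]/-q[2]])
E
python3 - <<'E'
from h import *
a=shot('top','t.png'); 
for n in ['lid_1_knob','panel_hole']:
    for r in ctrl.mark_of('top',n): 
        w=toW(a[2],r['xyz']); print(n,round(r['confidence'],2),w.round(3),pix(a[2],w).round())
shot('scene','s.png')
for k in 'dist distortion'.split(): print(a[2].get(k))
print(list(a[2]))
E
```

```text
lid_1_knob 0.8 [0.602 0.249 0.097] [169. 140.]
lid_1_knob 0.68 [0.229 0.299 0.032] [130. 295.]
panel_hole 0.64 [ 0.564 -0.302  0.017] [388. 188.]
None
None
['fx', 'fy', 'cx', 'cy', 'extrinsics']
```

View pics/t.png

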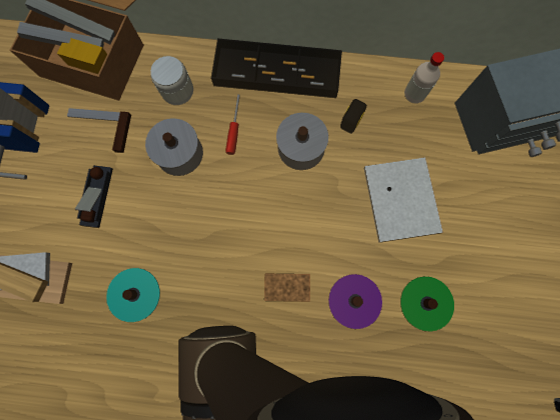

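View pics/s.png

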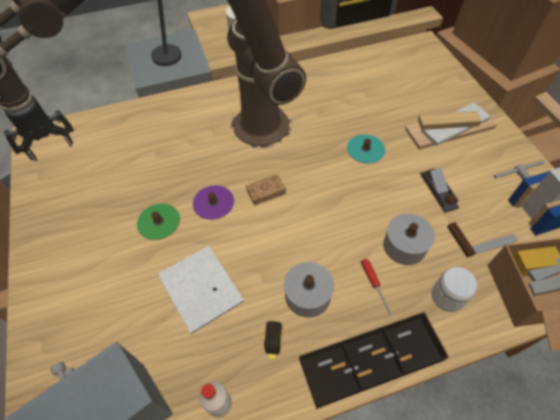

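The top image shows steel tins with wooden knobs at about (169,138) and (302,131). The look-alikes are turquoise (133,294), purple (355,301) and green (428,303), and there is also a plain jar at (172,80). The hole is at (389,188). I choose the two bare-steel tins.

Run:
```python
from h import *
im,d,C=shot('top')
ctrl
H,W=d.shape
v,u=np.mgrid[:H,:W]
c=np.stack([(u-C['cx'])/C['fx']*d,-(v-C['cy'])/C['fy']*d,-d,np.ones_like(d)],-1)
P=(c@np.linalg.inv(C['extrinsics']).T)[...,:3]
for cx,cy in [(172,145),(302,139)]:
    w=P[cy-45:cy+45,cx-45:cx+45].reshape(-1,3)
    near=w[np.hypot(*(w[:,:2]-P[cy,cx,:2]).T)<.09]
    k=near[(near[:,2]>.1)&(near[:,2]<.125)]; l=near[abs(near[:,2]-.074)<.008]
    for n,a in(('knobtop',k),('lid',l)):
        print(n,len(a),((a.min(0)+a.max(0))/2).round(4),np.median(a,0).round(4),(a.max(0)-a.min(0)).round(3))
s=im[165:245,360:445].astype(int).sum(2)
m=(s<200); yy,xx=np.nonzero(m); print('hole',len(xx),xx.mean()+360,yy.mean()+165, px(C,d,xx.mean()+360,yy.mean()+165,.016))
pm=((P[...,2]>.008)&(P[...,2]<.03)&(im.min(2)>120)).astype(np.uint8)
pm[:150]=0;pm[250:]=0;pm[:,:350]=0;pm[:,450:]=0
q=P[pm>0][:,:2].astype(np.float32); r=cv2.minAreaRect(q); print('panel',r)
cv2.imwrite('pics/c.png',cv2.resize(im[90:250,130:450,::-1],None,fx=2.5,fy=2.5,interpolation=cv2.INTER_CUBIC))
print(ctrl.state()['tcp_rot'],ctrl.state()['ee_pos'],ctrl.state()['time'])
```

```text
knobtop 89 [0.6047 0.2514 0.1075] [0.6042 0.2502 0.1099] [0.023 0.023 0.015]
lid 1920 [0.6053 0.2516 0.0742] [0.6016 0.2488 0.0746] [0.128 0.128 0.012]Traceback (most recent call last):
  File "<stdin>", line 13, in <module>
    return umr_minimum(a, axis, None, out, keepdims, initial, where)
ValueError: zero-size array to reduction operation minimum which has no identity
```

Run:
```python
from h import *
im,d,C=shot('top')
H,W=d.shape
v,u=np.mgrid[:H,:W]
c=np.stack([(u-C['cx'])/C['fx']*d,-(v-C['cy'])/C['fy']*d,-d,np.ones_like(d)],-1)
P=(c@np.linalg.inv(C['extrinsics']).T)[...,:3]
for cx,cy in [(302,139)]:
    c0=px(C,d,cx,cy,.08); print(c0)
    w=P[cy-45:cy+45,cx-45:cx+45].reshape(-1,3)
    near=w[np.hypot(*(w[:,:2]-c0[:2]).T)<.09]
    print(len(near))
    k=near[(near[:,2]>.1)&(near[:,2]<.125)]; l=near[abs(near[:,2]-.074)<.008]
    for n,a in(('knobtop',k),('lid',l)):
        if len(a): print(n,len(a),((a.min(0)+a.max(0))/2).round(4),np.median(a,0).round(4),(a.max(0)-a.min(0)).round(3))
# knob by colour, lid by ray-plane
t=im[100:175,265:340].astype(int); print('knob cols',t[28:36,34:42].mean((0,1)))
s=im[165:245,360:445].astype(int).sum(2)
m=np.zeros_like(s,bool); m[15:32,20:38]=s[15:32,20:38]<250; yy,xx=np.nonzero(m); print('hole',len(xx),xx.mean()+360,yy.mean()+165, px(C,d,xx.mean()+360,yy.mean()+165,.016))
pm=((P[...,2]>.008)&(P[...,2]<.03)&(im.min(2)>120)).astype(np.uint8)
pm[:150]=0;pm[250:]=0;pm[:,:350]=0;pm[:,450:]=0
q=P[pm>0][:,:2].astype(np.float32); print('panel',len(q),cv2.minAreaRect(q) if len(q) else 0)
cv2.imwrite('pics/c.png',cv2.resize(im[90:250,130:450,::-1],None,fx=2.5,fy=2.5,interpolation=cv2.INTER_CUBIC))
print(ctrl.state()['tcp_rot'],ctrl.state()['ee_pos'],ctrl.state()['time'])
```

```text
[ 0.64692257 -0.06988813  0.08      ]
3681
knobtop 84 [ 0.6557 -0.069   0.1073] [ 0.6536 -0.0686  0.11  ] [0.023 0.022 0.014]
lid 1914 [ 0.656  -0.0679  0.0748] [ 0.6523 -0.0682  0.0745] [0.131 0.128 0.014]
knob cols [50.796875 34.96875  23.625   ]
hole 14 388.7142857142857 188.5 [ 0.56323635 -0.30375008  0.016     ]
panel 4707 ((0.5413587689399719, -0.34030625224113464), (0.19926568865776062, 0.16036026179790497), 15.081039428710938)
[-3.14081237e+00 -4.74198630e-05  2.40768450e-01] [ 0.1489639  -0.60672151  0.23083068] 0.3
```

View pics/c.png

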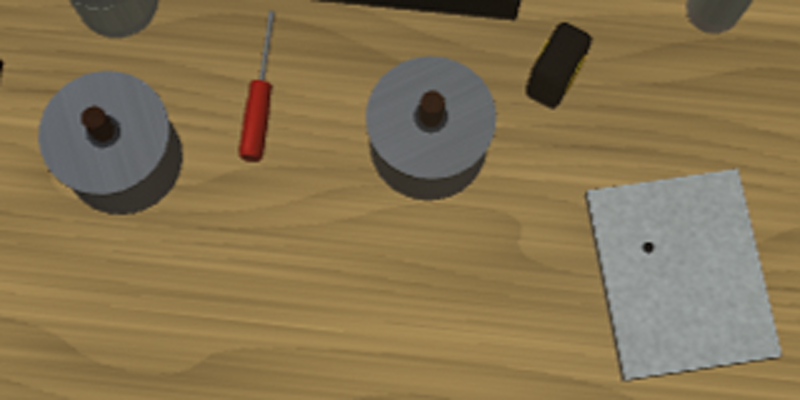

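arm_command --increments '[0,3.62,3.85,-0.22,0,0,0,0,3.62,3.85,-0.22,0,0,0,0,3.62,3.85,-0.22,0,0,0,0,3.62,3.85,-0.22,0,0,0,0,3.62,3.85,-0.22,0,0,0,0,3.62,3.85,-0.22,0,0,0,0,3.62,3.85,-0.22,0,0,0,0,3.62,3.85,-0.22,0,0,0,0,3.62,3.85,-0.22,0,0,0,0,3.62,3.85,-0.22,0,0,0,0,3.62,3.85,-0.22,0,0,0,0,3.62,3.85,-0.22,0,0,0,0,3.62,3.85,-0.22,0,0,0,0,3.62,3.85,-0.22,0,0,0,0,0,0,0,0,0,0,0,0,0,0,0,0,0]' --newtons 50

```text
time: 2.3
ee_pos: [0.6553, -0.068, 0.2]
tcp_rot: [3.142, 0.001, 0.242]
wrist_force: [-0.6, 0.4, 0.1]
finger_gap: 0.0853
grasp_force: 0.0
```

arm_command --increments '[0,0,0,-4,0,0,0,0,0,0,-4,0,0,0,0,0,0,-3,0,0,0,0,0,0,-1,0,0,0,0,0,0,0,0,0,0,1,0,0,0,0,0,0,1,0,0,0,0,0,0,1,0,0,0,0,0,0,1,0,0,0,0,0,0,1,0,0,0,0,0,0,1,0,0,0,0,0,0,1,0,0,0,0,0,0,1,0,0,0,0,0,0]' --newtons 50

```text
time: 3.92
ee_pos: [0.6566, -0.068, 0.0815]
tcp_rot: [3.141, -0.001, 0.241]
wrist_force: [0.2, 1.1, 5.2]
finger_gap: 0.0224
grasp_force: 49.2
```

arm_command --increments '[1,0,0,1,0,0,0,1,0,0,2,0,0,0,1,0,0,2,0,0,0,1,-2,0.2,0,0,0,0,1,-4,0.4,0,0,0,0,1,-4,0.4,0,0,0,0,1,-4,0.4,0,0,0,0,1,-2,0.2,0,0,0,0,1,0,0,-3,0,0,0,1,0,0,-3,0,0,0,1,0,0,-3,0,0,0,1,0,0,-1.5,0,0,0,1,0,0,-0.4,0,0,0,1,0,0,0,0,0,0,1,0,0,0,0,0,0]'

```text
time: 5.8
ee_pos: [0.497, -0.0522, 0.0226]
tcp_rot: [3.141, -0.002, 0.241]
wrist_force: [0.9, 0.0, -1.5]
finger_gap: 0.0228
grasp_force: 49.0
```

arm_command --increments '[1,0,0,-0.3,0,0,0,1,0,0,-0.15,0,0,0,1,0,0,0,0,0,0,0.5,0,0,0,0,0,0,0.5,0,0,0,0,0,0,0.3,0,0,0,0,0,0,0.3,0,0,0,0,0,0,0,0,0,3,0,0,0,0,0,0,4,0,0,0,0,0,0,6,0,0,0]'

```text
time: 7.05
ee_pos: [0.4939, -0.0516, 0.1465]
tcp_rot: [-3.14, 0.004, 0.241]
wrist_force: [1.3, -0.4, -0.3]
finger_gap: 0.0855
grasp_force: 0.0
```

arm_command --increments '[0,1.55,4.33,0.17,0,0,0,0,1.55,4.33,0.17,0,0,0,0,1.55,4.33,0.17,0,0,0,0,1.55,4.33,0.17,0,0,0,0,1.55,4.33,0.17,0,0,0,0,1.55,4.33,0.17,0,0,0,0,1.55,4.33,0.17,0,0,0,0,0,0,0,0,0,0,0,0,0,0,0,0,0,0,0,0,-4,0,0,0,0,0,0,-3,0,0,0,0,0,0,-1,0,0,0,0,0,0,0,0,0,0]'

```text
time: 8.68
ee_pos: [0.6038, 0.25, 0.0784]
tcp_rot: [3.141, 0.002, 0.24]
wrist_force: [0.1, -0.5, 0.4]
finger_gap: 0.0855
grasp_force: 0.0
```

Run:
```python
from h import *
im,d,C=shot('top')
cv2.imwrite('pics/d.png',cv2.resize(im[90:290,130:450,::-1],None,fx=2.5,fy=2.5,interpolation=cv2.INTER_CUBIC))
```

```text
(no output)
```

View pics/d.png

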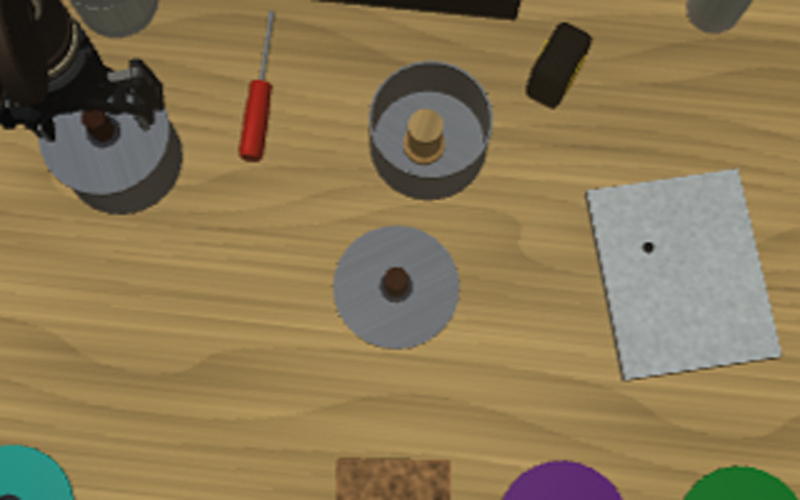

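The crop shows lid B flat on the bench at (397,285). Tin B holds a foot with a round top, at (425,130). The gripper is over knob A at (95,122).

arm_command --increments '[1,0,0,0.2,0,0,0,1,0,0,0,0,0,0,1,0,0,0,0,0,0,1,0,0,0,0,0,0,1,0,0,0,0,0,0,1,0,0,0,0,0,0,1,0,0,0,0,0,0,1,0,0,0,0,0,0]' --newtons 50

```text
time: 9.72
ee_pos: [0.6048, 0.2514, 0.0816]
tcp_rot: [-3.141, -0.001, 0.241]
wrist_force: [-1.5, -0.1, 5.2]
finger_gap: 0.0226
grasp_force: 49.1
```

Now lift it and lay it down, ending at TCP z of about 0.018.

arm_command --increments '[1,0,0,1,0,0,0,1,0,0,2,0,0,0,1,0,0,2,0,0,0,1,-2,-0.8,0,0,0,0,1,-3.6,-1.5,0,0,0,0,1,-3.6,-1.6,0,0,0,0,1,-3.6,-1.5,0,0,0,0,1,-2,-0.8,0,0,0,0,1,0,0,-3,0,0,0,1,0,0,-3,0,0,0,1,0,0,-3,0,0,0,1,0,0,-1.5,0,0,0,1,0,0,-0.4,0,0,0,1,0,0,-0.3,0,0,0,1,0,0,-0.1,0,0,0,1,0,0,0,0,0,0]'

```text
time: 11.72
ee_pos: [0.4569, 0.1893, 0.0185]
tcp_rot: [-3.142, -0.001, 0.241]
wrist_force: [-1.5, -0.7, -1.3]
finger_gap: 0.022
grasp_force: 49.0
```

Run:
```python
from h import *
im,d,C=shot('top')
H,W=d.shape
v,u=np.mgrid[:H,:W]
c=np.stack([(u-C['cx'])/C['fx']*d,-(v-C['cy'])/C['fy']*d,-d,np.ones_like(d)],-1)
P=(c@np.linalg.inv(C['extrinsics']).T)[...,:3]
w=P[115:165,275:330].reshape(-1,3); n=w[(np.hypot(w[:,0]-.656,w[:,1]+.068)<.045)]
t=n[(n[:,2]>.05)&(n[:,2]<.068)]
t=t[t[:,2]>.055]; print(len(t),((t.max(0)+t.min(0))/2).round(4),(t.max(0)-t.min(0)).round(3),np.median(t,0).round(4))
cv2.imwrite('pics/e.png',cv2.resize(im[110:160,270:335,::-1],None,fx=9,fy=9,interpolation=cv2.INTER_CUBIC))
```

```text
153 [ 0.6524 -0.0639  0.059 ] [0.034 0.034 0.008] [ 0.6518 -0.0638  0.0594]
```

View pics/e.png

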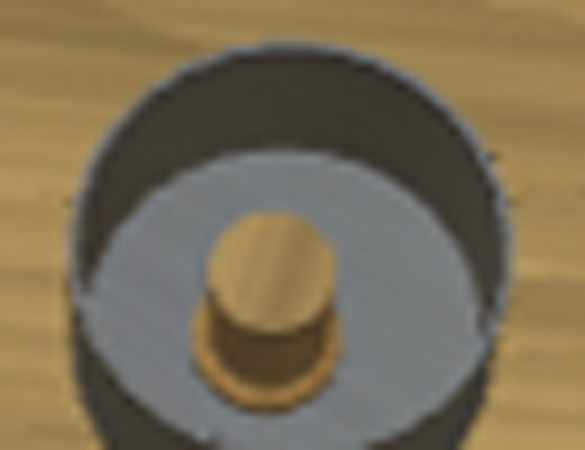

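The foot's top is a full circle at (272,272) in the crop, with a round flange, so the wanted foot is in tin B. I'll release lid A and move over it with the fingers part closed.

arm_command --increments '[0.5,0,0,-0.05,0,0,0,0.5,0,0,0,0,0,0,0.3,0,0,0,0,0,0,0.3,0,0,0,0,0,0,0.3,0,0,3,0,0,0,0.3,0,0,4,0,0,0,0.3,0,0,6,0,0,0,0.3,2.44,-3.17,0.2,0,0,0,0.3,2.44,-3.17,0.2,0,0,0,0.3,2.44,-3.17,0.2,0,0,0,0.3,2.44,-3.17,0.2,0,0,0,0.3,2.44,-3.17,0.2,0,0,0,0.3,2.44,-3.17,0.2,0,0,0,0.3,2.44,-3.17,0.2,0,0,0,0.3,2.44,-3.17,0,0,0,0,0.3,0,0,0,0,0,0,0.3,0,0,0,0,0,0]'

```text
time: 13.9
ee_pos: [0.6507, -0.0642, 0.1607]
tcp_rot: [-3.14, 0.002, 0.24]
wrist_force: [-0.7, 0.4, -0.4]
finger_gap: 0.0597
grasp_force: 0.0
```

Run:
```python
from h import *
im,d,C=shot('top')
H,W=d.shape
v,u=np.mgrid[:H,:W]
c=np.stack([(u-C['cx'])/C['fx']*d,-(v-C['cy'])/C['fy']*d,-d,np.ones_like(d)],-1)
P=(c@np.linalg.inv(C['extrinsics']).T)[...,:3]
for q in [(.497,-.052),(.457,.19)]:
    n=P.reshape(-1,3); n=n[np.hypot(n[:,0]-q[0],n[:,1]-q[1])<.063]
    f=n[n[:,2]<.02]; A=np.c_[f[:,:2]-q,np.ones(len(f))]; print(len(f),np.linalg.lstsq(A,f[:,2],rcond=None)[0].round(3), np.sort(n[:,2])[-10:].round(3))
```

```text
990 [0.002 0.003 0.011] [0.655 0.655 0.655 0.655 0.655 0.655 0.655 0.655 0.655 0.656]
0 [0. 0. 0.] []
```

Run:
```python
from h import *
im,d,C=shot('scene')
H,W=d.shape
v,u=np.mgrid[:H,:W]
c=np.stack([(u-C['cx'])/C['fx']*d,-(v-C['cy'])/C['fy']*d,-d,np.ones_like(d)],-1)
P=(c@np.linalg.inv(C['extrinsics']).T)[...,:3].reshape(-1,3)
for q in [(.457,.19)]:
    n=P[np.hypot(P[:,0]-q[0],P[:,1]-q[1])<.06]
    f=n[n[:,2]<.02]; A=np.c_[f[:,:2]-q,np.ones(len(f))]; print(len(f),np.linalg.lstsq(A,f[:,2],rcond=None)[0].round(3), np.sort(n[:,2])[-5:].round(3))
```

```text
866 [-0.001  0.001  0.011] [0.049 0.049 0.049 0.05  0.052]
```

arm_command --increments '[0.3,0.05,0,-4,0,0,0,0.3,0,0,-4,0,0,0,0.3,0,0,-3,0,0,0,0.3,0,0,-2,0,0,0,0.3,0,0,0,0,0,0,0.3,0,0,0,0,0,0]'

```text
time: 14.75
ee_pos: [0.6532, -0.0644, 0.0328]
tcp_rot: [3.141, -0.002, 0.241]
wrist_force: [0.3, 0.1, 0.0]
finger_gap: 0.0598
grasp_force: 0.0
```

Both lids are flat with their tops at about 11 mm. Lower another 1 cm and grip.

arm_command --increments '[0.3,0,0,-1,0,0,0,0.3,0,0,0,0,0,0,1,0,0,0,0,0,0,1,0,0,0,0,0,0,1,0,0,0,0,0,0,1,0,0,0,0,0,0,1,0,0,0,0,0,0,1,0,0,0,0,0,0]' --newtons 40

```text
time: 15.75
ee_pos: [0.6523, -0.0646, 0.0219]
tcp_rot: [3.141, -0.0, 0.241]
wrist_force: [-0.8, -0.2, 5.1]
finger_gap: 0.035
grasp_force: 40.0
```

arm_command --increments '[1,0,0,2,0,0,0,1,0,0,4,0,0,0,1,0,0,4,0,0,0,1,0,0,2,0,0,0,1,-0.8,-2,0,0,0,0,1,-1.5,-4,0,0,0,0,1,-1.5,-4,0,0,0,0,1,-1.5,-4,0,0,0,0,1,-1.5,-4,0,0,0,0,1,-1.3,-4,0,0,0,0,1,-0.8,-2,0,0,0,0,1,0,0,0,0,0,0,1,0,0,-4,0,0,0,1,0,0,-3,0,0,0,1,0,0,-2,0,0,0,1,0,0,-0.5,0,0,0,1,0,0,0,0,0,0]'

```text
time: 17.88
ee_pos: [0.5636, -0.3042, 0.0467]
tcp_rot: [3.141, -0.0, 0.241]
wrist_force: [0.2, 0.0, 0.2]
finger_gap: 0.035
grasp_force: 40.0
```

Run:
```python
from h import *
im,d,C=shot('top')
print(ctrl.state()['ee_pos'])
cv2.imwrite('pics/f.png',cv2.resize(im[140:250,330:460,::-1],None,fx=5,fy=5,interpolation=cv2.INTER_CUBIC))
shot('scene','g.png')
```

```text
[ 0.56408562 -0.30466555  0.04740061]
```

View pics/g.png

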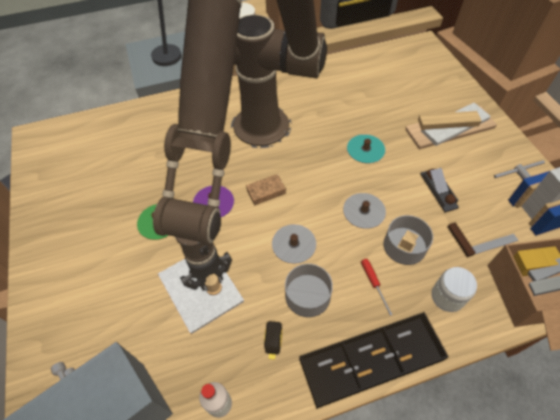

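The scene picture shows the foot held upright over the hole at about (213,283). Both lids lie flat at (294,243) and (364,210), and the square foot is still in the other tin at (408,241). Lower, release and retreat.

arm_command --increments '[1,0,0,-0.7,0,0,0,1,0,0,-0.3,0,0,0,1,0,0,-0.1,0,0,0,1,0,0,0,0,0,0]'

```text
time: 18.48
ee_pos: [0.5629, -0.3045, 0.0353]
tcp_rot: [-3.141, 0.0, 0.241]
wrist_force: [-1.4, -0.0, -0.0]
finger_gap: 0.0352
grasp_force: 40.0
```

arm_command --increments '[0.5,0,0,-0.05,0,0,0,0.4,0,0,0,0,0,0,0.3,0,0,0,0,0,0,0.2,0,0,0,0,0,0,0.1,0,0,0,0,0,0,0.1,0,0,2,0,0,0,0.1,0,0,4,0,0,0,0,0,0,6,0,0,0,0,0,0,6,0,0,0,0,-4,3,0,0,0,0,0,-4,3,0,0,0,0,0,-4,3,0,0,0,0,0,0,0,0,0,0,0]'

```text
time: 20.1
ee_pos: [0.4396, -0.2119, 0.215]
tcp_rot: [-3.14, 0.002, 0.241]
wrist_force: [-0.3, 0.1, -0.4]
finger_gap: 0.0854
grasp_force: 0.0
```

Run:
```python
from h import *
shot('scene','k.png')
im,d,C=shot('scene')
H,W=d.shape
v,u=np.mgrid[:H,:W]
c=np.stack([(u-C['cx'])/C['fx']*d,-(v-C['cy'])/C['fy']*d,-d,np.ones_like(d)],-1)
P=(c@np.linalg.inv(C['extrinsics']).T)[...,:3].reshape(-1,3)
n=P[(np.hypot(P[:,0]-.563,P[:,1]+.304)<.05)&(P[:,2]<.09)&(P[:,2]>.066)]
print(len(n),(n.max(0)/2+n.min(0)/2).round(4),np.ptp(n,axis=0).round(3))
```

```text
151 [ 0.5641 -0.3026  0.072 ] [0.036 0.035 0.011]
```

View pics/k.png

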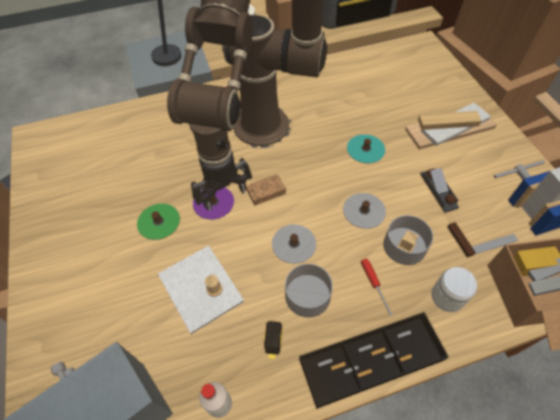

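The foot stands upright on the panel at (213,285), its axis about 2 mm from the hole. Both lids are flat and the arm is clear.

```bash
python3 -c "
from bench import ctrl
print(ctrl.job_done())"
```

```text
the job is handed in; nothing more can be done
None
```

The job is handed in, with no verdict returned: both steel lids lie flat, knob up, on the bench, and the round foot stands upright on the white panel about 2 mm from the pilot hole by my last measurement.

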